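Lock the decanter stand with its rod

ROBOT

A 6-joint arm with a two-finger parallel gripper is mounted at the origin on the work surface. World frame = base frame: x ahead of the robot, y to its left, z up, the work surface at z = 0. Lengths are in m, angles in rad, forces in N, time in s.
With the tool pointing down it reaches from about 0.275 to 0.825 m from the base axis. Payload 5.2 kg.
Tool frame: the origin (TCP) lies on the mounting face of the last link; the fingertips stand 186 mm ahead of it and the grasp point (between the pads) lies 167 mm ahead of it; z points along the fingers, y is the line along which they close (so a half turn about z gives the same grasp; the last joint's range is limited). The gripper opens to 93 mm and grips with 3 to 60 N. Pads are 15 mm wide; open, the fingers measure 128 mm over their backs; the gripper's body (75 mm by 188 mm) begins 65 mm behind the grasp point.
Start: joints at [1.015, 0.259, 1.535, -0, 1.348, -0.203], TCP at [0.19, 0.516, 0.405] pointing down, gripper open.
Joint ranges: [-3.14, 3.14], [-0.91, 2.08], [0.19, 2.58], [-1.22, 4.36], [0.22, 2.71], [-3.12, 3.12]. Speed limits (rad/s): [2.57, 2.57, 3.14, 3.14, 3.14, 3.14].

INTERFACE

Orientations are given as a 3x3 rotation matrix whose columns are the frame's x, y, z axes.
In Python, from bench import r gives the robot as it stands.
- The arm moves only by the tool drive_tool, never from a script. Its argument "moves" is a list of rows, each an object of numbers: "dx", "dy", "dz": the shift along the world's x, y, z normalised to -1 to 1, where 1 is 1 m; "twist": the turn about the world's z normalised to -1 to 1, where 1 is pi/2 rad. In form: [{"dx": .., "dy": .., "dz": .., "twist": ..}, ...]. A call has exactly 5 rows; each row shifts and turns the commanded pose from where the row before left it; what a row does not reach is not made up. A row lasts 1/10 s, in which the tool goes at most 50 mm and 8.59 degrees, less where a joint would pass 70% of its speed; a pose out of reach is approached as far as the arm can. A call with a number of a shift or a turn outside -1 to 1 is refused whole. A call with a gripper value outside its range is refused whole. "gripper" is the opening, from -1 (shut) to 1 (fully open), so that 0 is half open, set as the call begins (left out, the last holds). The fingers move at their own pace and stop on an object; "squeeze" is the grip in N (left out, the last holds). Time passes only in rows, so rows that do not move let the fingers close, or fill a call up. It gives the time, the measured TCP pose, the force, the opening and the grip force at its end, in the units of the state.
- r.state(): the state, without advancing time (a new reading comes with each control period).
- r.snapshot(name): name is "side" or "top"; returns a dict with "pixels" (400x640x3 uint8, red, green, blue), "z_map" (400x640 float32, m along the optical axis (not along the pixel's ray), 0 where there is no reading), "intrinsics" (3x3 intrinsics, pixels), "rvec" (rotation vector, rad) and "tvec" (3), from world to camera coordinates, as OpenCV has them. Camera axes: x right, y down, z forward; pixel columns grow to the right and rows downward; lengths in m; the calibration is good to about 2 mm. A picture is of the moment at which its call begins.
- r.close_job(): hands the job in; it is judged then, once.
The state is a dict: "t": time; "q": joint angles; "joint_vel": joint speeds; "joint_torque": joint torques, N m; "tool_pos": TCP position; "ee_rot": TCP orientation; "force": force on the tool from outside, world axes, zero at the start; "ft_torque": the same for the moment, N m; "gripper_width": opening from 0.0 (shut) to 1.0 (fully open); "grip_force": force on a finger pad.
Only numpy, scipy, OpenCV 4.12 (cv2) and the standard library are available. Lean on these libraries where they do the work, as an engineer would, in place of code of your own. Each camera call takes 0.05 s, during which the arm holds its last target. There are 200 camera calls.

TASK

Please lock the decanter into its stand. Lift the black ice-sphere mould out of the gate's way and stand it upright on the oak coaster; then swing the gate fully shut, and thread the loose wooden-handled rod down through all three eyes (first post, gate, second post) until its shoulder is home against the first eye, and let go. Leave the decanter, the glasses and the other things where they stand.

Things in the scene. Friction and masses are not known exactly. Their poses are not given: they have to be found in the camera images.
- stand: Fixed steel decanter stand. Origin on the work surface midway between its eye posts (y = -55 entry, +55 mm exit); level y axis runs on to the hinge post (y 130, 112 mm high). The decanter is on the x side, the gate swings on the -x side. Tray 6 mm thick under x -30..150, y -78..148 mm, rims 18 mm high on +x, +y. Highest point: entry eye's top, 131 mm.
- eye_in: Entry eye: steel tube 10 mm long, 26 mm outside, bore 14 mm, fixed on the first post 117 mm up. Origin: centre of its upper mouth, where the rod enters and against which its shoulder seats. y axis: down the bore, the direction in which the rod is pushed, which is the stand's +y direction sloping 30 degrees downward.
- eye_out: Exit eye, like the entry eye and in line with it, 127 mm further down the same axis, about 53 mm up on the second post. Origin: centre of its upper mouth; y axis down the bore.
- gate (a joint): Angle of the gate about its upright hinge (rad): 0 = fully shut against its stop, where its eye is in line with the other two; larger = open, swung to the stand's -x side (at 1.57 the gate points to the stand's -x). Light friction (about 0.06 N m) keeps it where it is left.
- hinge_axis (a point): Point on the gate's upright hinge axis, 110 mm up.
- gate_stile (a point): On the axis of the gate's upright end bar (stile), 110 mm up: a 12 mm round bar from 24 to 128 mm up, to push or pinch. Two level 10 mm bars (35 and 96 mm up) join it to the hinge. Shut, bars and stile lie 22 mm to the stand's -x side of the hinge axis and eyes' line, the stile 115 mm from the hinge along -y; all turns with the gate.
- gate_eye (a point): Centre of the gate's eye: tube like the others (bore 14 mm, 26 mm outside, 10 mm long), 85 mm up, 130 mm from the hinge axis, 15 mm beyond the stile along the gate.
- rod: Locking rod, loose, about 130 g, level on its rest, axis 50 mm up. Origin on the axis at the shoulder's front face; x axis to the nose (roll arbitrary). Steel shaft 10 mm thick, 165 mm from shoulder to tip, last 12 mm tapered; shoulder disc 24 mm across, x 0 to -4 mm; round oak handle 18 mm thick, x -4 to -79 mm. Balance point near x = +37 mm.
- rod_tip (a point): Tip of the rod's nose, on the axis.
- rest: Rod rest, fixed: dark steel base 130 x 50 x 6 mm with two V forks at x = -50 and +50 mm, tops 54 mm up, that carry the shaft. Origin: centre of the underside; x axis along the rod towards its nose. The rod's shoulder lies about 73 mm behind the centre, the handle overhangs free beyond the base.
- mould: Round black ice-sphere mould, loose, about 110 g: ball 65 mm across on a flat 48 mm foot, with a round filler neck on top 24 mm thick from 66 to 94 mm up. Origin: centre of the underside; z up. It stands on the work surface inside the gate's swing.
- coaster: Round oak coaster, fixed, 100 mm across, 9 mm thick. Origin: centre of the underside.
- decanter: Empty glass decanter, loose, on the stand's tray near x 105, y 62 mm of the stand; 86 mm wide, 195 mm tall; origin centre of the underside. Leave in place.
- copita_a: Stemmed glass, loose, 150 mm tall, bowl 54 mm, foot 60 mm; origin centre of the underside. Leave in place.
- copita_b: The second stemmed glass, the same.
- jigger: Steel double measure, loose, 80 mm tall, 48 mm wide; origin centre of the underside. Leave in place.
- bitters: Small amber bottle, loose, 48 mm wide, 120 mm tall; origin centre of the underside. Leave in place.
Mind the look-alikes: they are no part of the job. What is meant by the coaster is not orange, and is the smaller of those in its own colour.

How it is judged:
By the outcome, as a careful person would: the job done as asked, in the order asked, and still so for the second after the job is handed in, with the robot touching nothing.
It also fails if it takes over 72 s, if anything falls off the work surface, if the arm or the gripper's body presses on something with over 40 N, if the wrist force passes 120 N, or if a joint passes its speed limit or range.

## Working session

There is one attempt and no reset: what is moved stays moved. The work goes in short steps, Python scripts to look and compute and a tool call to move; the robot and the scene stay as the last step left them, time stands still between calls to the robot, and variables do not carry over. Pictures are saved under pics/ and viewed, at most 10 in all, crops included, and the job is handed in when it is done.

Besides the shell and the picture viewer there is one more tool, called after "Request:" by a JSON object that holds its "name" and its "arguments". drive_tool: Moves the arm, as the interface text tells. Scaled input: -1 to 1 covers 1 m each way for a shift and pi/2 rad each way for a turn. Its arguments: {"type":"object","properties":{"moves":{"type":"array"},"gripper":{"type":"number"},"squeeze":{"type":"number"}},"required":["moves"]}

```bash
ls; mkdir -p pics
cat > h.py <<'E'
import numpy as np, cv2
from bench import r
def snap(n):
    s=r.snapshot(n); R=cv2.Rodrigues(np.array(s["rvec"],float))[0]; return s,np.array(s["intrinsics"]),R,np.array(s["tvec"],float).ravel()
def save(s,f,crop=None,k=1):
    im=s["pixels"][:,:,::-1]
    if crop: a,b,c,d=crop; im=im[b:d,a:c]
    cv2.imwrite("pics/"+f,cv2.resize(im,None,fx=k,fy=k,interpolation=cv2.INTER_CUBIC))
def ray(c,u,v,z):
    s,K,R,t=c; d=R.T@np.linalg.solve(K,[u,v,1.]); o=-R.T@t; return o+d*(z-o[2])/d[2]
def world(c):
    s,K,R,t=c; v,u=np.mgrid[:400,:640]; Z=s["z_map"]
    P=np.stack([(u-K[0,2])/K[0,0]*Z,(v-K[1,2])/K[1,1]*Z,Z],-1); W=(P-t)@R; W[Z==0]=np.nan; return W
def proj(c,p):
    s,K,R,t=c; q=(R@np.atleast_2d(p).T).T+t; q=q@K.T; return q[:,:2]/q[:,2:]
E
python3 - <<'E'
from h import *
for n in("top","side"):
    c=snap(n); save(c[0],n+"0.png",k=1.25); print(n,-c[2].T@c[3],c[2][2],c[1][0,0]); np.save(n+"_W.npy",world(c))
E
```

```text
pics
top [0.45224348 0.07048471 1.1798968 ] [ 0.07435949 -0.00352651 -0.99722527] 387.4679287750031
side [ 0.03290304 -1.0759229   1.11199913] [ 0.31528503  0.70891158 -0.6309039 ] 501.4890472273049
```

View pics/top0.png

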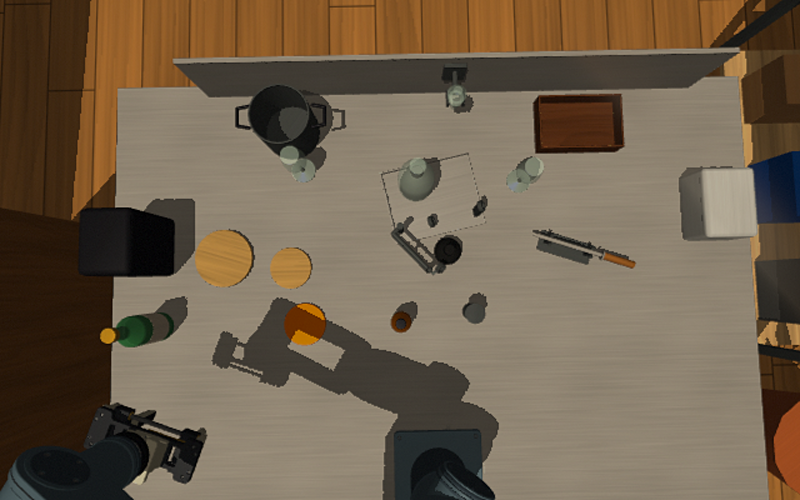

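View pics/side0.png

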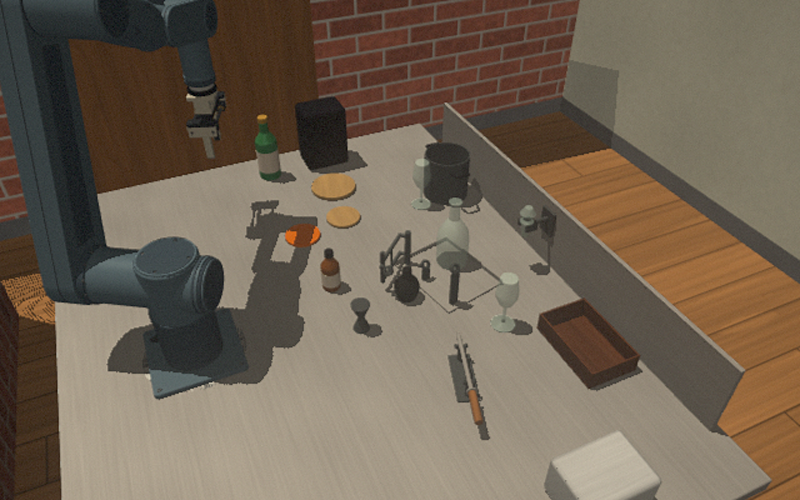

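Run:
```python
from h import *
c=snap("top"); save(c[0],"top1.png",(290,115,520,225),3.4)
c2=snap("side"); save(c2[0],"side1.png",(270,140,430,350),2.8)
im=c[0]["pixels"]; W=world(c)
hsv=cv2.cvtColor(im,cv2.COLOR_RGB2HSV)
m=(hsv[...,0]>10)&(hsv[...,0]<22)&(hsv[...,1]>90)&(W[...,2]<.02)&(W[...,2]>.004)
n,l,st,ce=cv2.connectedComponentsWithStats(m.astype(np.uint8))
for i in range(1,n):
    if st[i,4]>60: print("coasterlike",st[i],ce[i],ray(c,*ce[i],.009))
# rod: points at z .04-.07 around
def reg(lo,hi,x0,x1,y0,y1): return (W[...,2]>lo)&(W[...,2]<hi)&(W[...,0]>x0)&(W[...,0]<x1)&(W[...,1]>y0)&(W[...,1]<y1)
print("rodrow", ray(c,430,188,.05),ray(c,505,212,.05))
a,b=ray(c,430,188,.05),ray(c,505,212,.05)
m=reg(.035,.075,min(a[0],b[0])-.05,max(a[0],b[0])+.05,b[1]-.05,a[1]+.05)
P=W[m]; print("rod z",np.percentile(P[:,2],[5,50,95]),len(P))
v,u=np.nonzero(m); print(cv2.fitLine(np.c_[u,v].astype(np.float32),cv2.DIST_HUBER,0,.01,.01).ravel(),u.min(),u.max())
o=(hsv[...,0]>5)&(hsv[...,0]<20)&(hsv[...,1]>130)&m
v,u=np.nonzero(o);print("handle",u.min(),u.max(),v.min(),v.max(),len(u))
m=reg(.05,.14,.3,.75,-.15,.2)
n,l,st,ce=cv2.connectedComponentsWithStats(m.astype(np.uint8))
for i in range(1,n):
    if st[i,4]>5: q=W[l==i]; print(st[i],ce[i].round(1),"zmax",q[:,2].max().round(3),np.median(q,0).round(3))
```

```text
coasterlike [ 433   80   61   37 1300] [463.30615385  98.40538462] [ 0.83411267 -0.37157354  0.009     ]
coasterlike [  0 167  11 213 799] [  3.5068836  261.80100125] [0.36352629 1.02680963 0.009     ]
coasterlike [ 156  184   47   46 1665] [178.64024024 206.37777778] [0.51837966 0.50517215 0.009     ]
coasterlike [216 198  33  33 834] [231.95563549 214.23621103] [0.49126486 0.34422985 0.009     ]
coasterlike [227 243  34  34 856] [243.30373832 259.06892523] [0.35643898 0.31074727 0.009     ]
rodrow [ 0.55458336 -0.24559685  0.05      ] [ 0.479724   -0.46161243  0.05      ]
rod z [0.04866578 0.05471429 0.0602199 ] 417
[9.5506889e-01 2.9638401e-01 4.7019531e+02 2.0050607e+02] 427 507
handle 483 507 202 214 144
[318 127  30  32 535] [332.1 145.4] zmax 0.14 [0.67  0.043 0.115]
[380 160   8  12  69] [383.7 165.6] zmax 0.131 [ 0.615 -0.102  0.117]
[342 173   7   9  39] [344.4 176.9] zmax 0.067 [0.59  0.006 0.06 ]
[313 178  55  42 568] [345.3 200.7] zmax 0.131 [ 0.52  -0.013  0.091]
[372 243  16  16 209] [379.6 250.5] zmax 0.085 [ 0.377 -0.088  0.08 ]
[312 249  17  17 232] [320.2 257.1] zmax 0.124 [0.364 0.08  0.085]
```

View pics/top1.png

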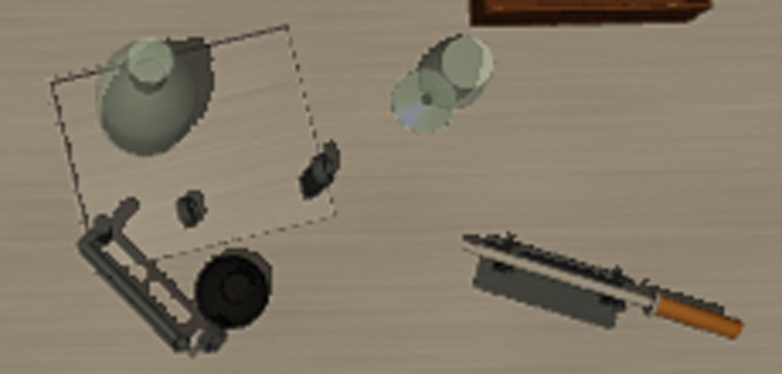

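View pics/side1.png

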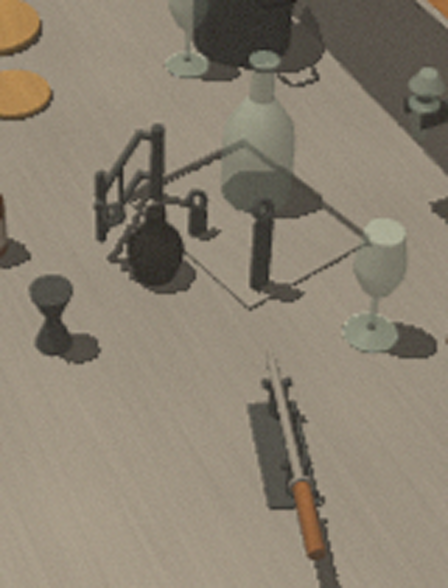

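```bash
cat >> h.py <<'E'
def tri(a,b,pa,pb):
    Pa=a[1]@np.c_[a[2],a[3]]; Pb=b[1]@np.c_[b[2],b[3]]
    X=cv2.triangulatePoints(Pa,Pb,np.float64(pa).reshape(2,1),np.float64(pb).reshape(2,1)).ravel(); X=X[:3]/X[3]
    return X, np.abs(proj(a,X)-pa).max(), np.abs(proj(b,X)-pb).max()
def cen(c,W,x0,x1,y0,y1,z0,z1,box=False):
    m=(W[...,2]>z0)&(W[...,2]<z1)&(W[...,0]>x0)&(W[...,0]<x1)&(W[...,1]>y0)&(W[...,1]<y1)
    v,u=np.nonzero(m)
    return (np.array([u.min()+u.max(),v.min()+v.max()])/2 if box else np.array([u.mean(),v.mean()])),len(u),W[m]
E
python3 - <<'E'
from h import *
a=snap("top");b=snap("side");Wa=world(a);Wb=world(b)
def go(n,box,zc,bx=True):
    pa,na,Qa=cen(a,Wa,*box,box=bx); pb,nb,Qb=cen(b,Wb,*box,box=bx)
    X=tri(a,b,pa,pb); print(n,pa,na,pb,nb,"tri",X[0].round(4),round(X[1],2),round(X[2],2),"rayA",ray(a,*pa,zc).round(4),"rayB",ray(b,*pb,zc).round(4))
go("eye_in",(.58,.65,-.14,-.06,.100,.14),.117)
go("eye_out",(.56,.62,-.02,.03,.043,.075),.0537)
go("hinge?",(.555,.60,.055,.10,.1,.14),.112)
go("stile?",(.47,.51,-.03,.04,.118,.14),.128)
go("gate all",(.46,.60,-.04,.12,.1,.14),.11)
go("neck",(.49,.57,-.07,-.01,.088,.1),.094)
go("ball",(.48,.58,-.09,.01,.02,.09),.03)
# gate points listing
m=(Wa[...,2]>.1)&(Wa[...,0]>.46)&(Wa[...,0]<.6)&(Wa[...,1]>-.04)&(Wa[...,1]<.12)
Q=Wa[m]; Q=Q[np.argsort(Q[:,1])]; print(Q[::4].round(3).tolist())
hs=lambda c:cv2.cvtColor(c[0]["pixels"],cv2.COLOR_RGB2HSV)
for c,W in((a,Wa),(b,Wb)):
    H=hs(c); R=(W[...,0]>.45)&(W[...,0]<.6)&(W[...,1]<-.2)&(W[...,1]>-.5)
    h=R&(H[...,0]<20)&(H[...,1]>130)&(W[...,2]>.035); s=R&~h&(W[...,2]>.046)&(W[...,2]<.063)
    for k in(h,s):
        n,l,st,_=cv2.connectedComponentsWithStats(k.astype(np.uint8)); i=1+st[1:,4].argmax(); v,u=np.nonzero(l==i)
        L=cv2.fitLine(np.c_[u,v].astype(np.float32),cv2.DIST_HUBER,0,.01,.01).ravel(); t=(np.c_[u,v]-L[2:])@L[:2]
        e=[L[2:]+L[:2]*t.min(),L[2:]+L[:2]*t.max()]; print(len(u),L.round(3),[ray(c,*p,.05).round(4).tolist() for p in e])
E
```

```text
eye_in [384.5 164.5] 49 [363.5 215.5] 68 tri [ 0.6176 -0.1041  0.1159] 0.34 0.2 rayA [ 0.6164 -0.1035  0.117 ] rayB [ 0.6175 -0.1053  0.117 ]
eye_out [345. 177.] 47 [339.5 211.5] 49 tri [0.592  0.0028 0.0561] 0.19 0.11 rayA [0.5917 0.0029 0.0537] rayB [0.5936 0.0052 0.0537]
hinge? [317.5 183. ] 44 [323.  187.5] 44 tri [0.5705 0.083  0.1034] 0.08 0.04 rayA [0.5694 0.083  0.112 ] rayB [0.5661 0.0731 0.112 ]
stile? [343.5 215.5] 14 [305.5 203. ] 17 tri [0.4788 0.0133 0.1227] 0.43 0.24 rayA [0.4775 0.014  0.128 ] rayB [0.4771 0.0073 0.128 ]
gate all [332.  197.5] 130 [316.  198.5] 123 tri [0.5286 0.0436 0.1011] 0.17 0.09 rayA [0.5284 0.0437 0.11  ] rayB [0.5239 0.0338 0.11  ]
neck [357.5 203.5] 62 [320.5 215. ] 41 tri [ 0.5113 -0.0279  0.0952] 0.07 0.04 rayA [ 0.5112 -0.0279  0.094 ] rayB [ 0.512  -0.0267  0.094 ]
ball [356.5 197.5] 326 [321. 227.] 358 tri [ 0.5213 -0.0264  0.0414] 3.59 2.12 rayA [ 0.5326 -0.0312  0.03  ] rayB [ 0.5198 -0.0137  0.03  ]
[[0.482, -0.008, 0.101], [0.482, 0.012, 0.125], [0.482, 0.015, 0.126], [0.485, 0.017, 0.101], [0.479, 0.018, 0.13], [0.483, 0.022, 0.1], 
[... 323 characters left out ...]
.073, 0.111], [0.542, 0.074, 0.103], [0.58, 0.076, 0.115], [0.569, 0.076, 0.111], [0.581, 0.079, 0.111], [0.569, 0.079, 0.113], [0.581, 0.081, 0.11], [0.57, 0.082, 0.108], [0.575, 0.084, 0.111], [0.548, 0.085, 0.1], [0.557, 0.088, 0.1], [0.562, 0.09, 0.101], [0.559, 0.093, 0.104]]
144 [9.58000e-01 2.87000e-01 4.95051e+02 2.08010e+02] [[0.5031, -0.399, 0.05], [0.4807, -0.4678, 0.05]]
253 [9.56000e-01 2.93000e-01 4.56178e+02 1.96111e+02] [[0.5573, -0.2368, 0.05], [0.5035, -0.3983, 0.05]]
133 [2.10000e-01 9.78000e-01 3.79588e+02 3.24002e+02] [[0.5092, -0.3893, 0.05], [0.4846, -0.4589, 0.05]]
240 [2.28000e-01 9.74000e-01 3.71320e+02 2.89467e+02] [[0.5612, -0.2306, 0.05], [0.5059, -0.3958, 0.05]]
```

Run:
```python
from h import *
a=snap("top");b=snap("side");Wa=world(a)
s=r.state(); print(s["tool_pos"],np.round(s["ee_rot"],3).tolist(),s["force"],s["gripper_width"])
print("neck",ray(a,360.6,199.4,.094),"copita foot",ray(a,415,144.4,.003), "foot2",ray(a,303/1.25,170/1.25,.003))
m=(Wa[...,2]>.086)&(Wa[...,2]<.098)&(Wa[...,0]>.49)&(Wa[...,0]<.56)&(Wa[...,1]<-.01)&(Wa[...,1]>-.07)
print(np.median(Wa[m],0), np.c_[np.nonzero(m)][:,::-1].tolist())
yd=np.array([-.2244,.9745]);xd=np.array([.9745,.2244]);O=np.array([.6046,-.0505])
h=O+.13*yd
for g in np.radians([70,72,75,63,66]):   # gate at angle g: rotate from -y toward -x
    e=-np.cos(g)*yd-np.sin(g)*xd; n=-np.cos(g)*xd+np.sin(g)*yd
    st=h+.115*e+.022*n; print(round(np.degrees(g)),"stile",st,proj(a,[*st,.128]),proj(b,[*st,.128]),"eye",h+.13*e)
```

```text
[0.19000392 0.51611117 0.4046136 ] [[-0.938, 0.346, -0.0], [0.346, 0.938, -0.0], [0.0, -0.0, -1.0]] [ 0.27885452 -0.12931496 -0.3973665 ] 1.0010465189461295
neck [ 0.5225162  -0.03693009  0.094     ] copita foot [ 0.69451103 -0.2181457   0.003     ] foot2 [0.73166628 0.31265802 0.003     ]
[ 0.5210311  -0.03232563  0.09361668] [[357, 196], [358, 196], [359, 196], [360, 196], [361, 196], [356, 197], [357, 197], [358, 197], [359, 197], [360, 197], [361, 197], [362, 197], [356, 198], [357, 198], [358, 198], [359, 198], [360, 198], [361, 198], [362, 198], [363, 198], [355, 199], [356, 199], [357, 199], [358, 199], [359, 199], [360, 199], [361, 199], [362, 199], [363, 199], [355, 200], [356, 200], [357, 200], [358, 200], [359, 200], [360, 200], [361, 200], [362, 200], [363, 200], [355, 201], [356, 201], [358, 201], [359, 201], [360, 201], [361, 201], [362, 201], [363, 201], [356, 202], [357, 202], [358, 202], [359, 202], [360, 202], [361, 202], [362, 202], [358, 203], [359, 203], [360, 203], [361, 203], [352, 210], [353, 210], [352, 211], [353, 211], [354, 211], [355, 211]]
70 stile [0.46697352 0.03206353] [[336.95283267 219.53764799]] [[299.3095215 199.1550224]] eye [0.46636045 0.00544347]
72 stile [0.46549978 0.03587542] [[335.5595994  220.11180925]] [[298.39332938 198.56095044]] eye [0.46395805 0.00929296]
75 stile [0.46354079 0.04168386] [[333.4335796  220.88098102]] [[297.0882401  197.63480129]] eye [0.46060996 0.01521852]
63 stile [0.47315898 0.01917513] [[341.65023731 217.15340181]] [[302.78902738 201.07314633]] eye [ 0.47579465 -0.00732123]
66 stile [0.47031547 0.02460561] [[339.67366421 218.2453435 ]] [[301.24764504 200.28307297]] eye [ 0.47156082 -0.00199238]
```

Request:
{"name": "drive_tool", "arguments": {"moves": [{"dx": 0.0222,"dy": -0.0366,"dz": -0.003,"twist": -0.02},{"dx": 0.0222,"dy": -0.0366,"dz": -0.003,"twist": -0.02},{"dx": 0.0222,"dy": -0.0366,"dz": -0.003,"twist": -0.02},{"dx": 0.0222,"dy": -0.0366,"dz": -0.003,"twist": -0.02},{"dx": 0.0222,"dy": -0.0366,"dz": -0.003,"twist": -0.02}], "gripper": 0.08, "squeeze": 15}}

```text
t: 0.9
tool_pos: [0.3015, 0.3317, 0.3898]
ee_rot: [[-0.872, 0.489, 0.001], [0.489, 0.872, 0.0], [-0.0, 0.001, -1.0]]
force: [0.5, 0.7, -0.0]
gripper_width: 0.618
grip_force: 0.0
```

Request:
{"name": "drive_tool", "arguments": {"moves": [{"dx": 0.0222,"dy": -0.0366,"dz": -0.003,"twist": -0.02},{"dx": 0.0222,"dy": -0.0366,"dz": -0.003,"twist": -0.02},{"dx": 0.0222,"dy": -0.0366,"dz": -0.003,"twist": -0.02},{"dx": 0.0222,"dy": -0.0366,"dz": -0.003,"twist": -0.02},{"dx": 0.0222,"dy": -0.0366,"dz": -0.003,"twist": -0.02}]}}

```text
t: 1.4
tool_pos: [0.4126, 0.1485, 0.3749]
ee_rot: [[-0.785, 0.62, 0.001], [0.62, 0.785, 0.0], [-0.001, 0.001, -1.0]]
force: [0.2, 0.5, 0.6]
gripper_width: 0.533
grip_force: 0.0
```

Request:
{"name": "drive_tool", "arguments": {"moves": [{"dx": 0.0222,"dy": -0.0366,"dz": -0.003,"twist": -0.02},{"dx": 0.0222,"dy": -0.0366,"dz": -0.003,"twist": -0.02},{"dx": 0.0222,"dy": -0.0366,"dz": -0.003,"twist": -0.02},{"dx": 0.0222,"dy": -0.0366,"dz": -0.003,"twist": -0.02},{"dx": 0.0222,"dy": -0.0366,"dz": -0.003,"twist": -0.02}]}}

```text
t: 1.9
tool_pos: [0.5237, -0.0346, 0.3598]
ee_rot: [[-0.678, 0.735, 0.0], [0.735, 0.678, 0.0], [-0.0, 0.0, -1.0]]
force: [-0.1, 0.2, -0.4]
gripper_width: 0.536
grip_force: 0.0
```

Request:
{"name": "drive_tool", "arguments": {"moves": [{"dz": 0},{"dz": 0},{"dz": 0},{"dz": 0},{"dz": 0}]}}

```text
schema error: expected keys dx, dy, dz, twist
```

Request:
{"name": "drive_tool", "arguments": {"moves": [{"dx": -0.001,"dy": 0.0015,"dz": -0.025,"twist": 0},{"dx": 0,"dy": 0,"dz": -0.025,"twist": 0},{"dx": 0,"dy": 0,"dz": -0.025,"twist": 0},{"dx": 0,"dy": 0,"dz": -0.02,"twist": 0},{"dx": 0,"dy": 0,"dz": -0.01,"twist": 0}]}}

```text
t: 2.4
tool_pos: [0.5214, -0.0313, 0.253]
ee_rot: [[-0.679, 0.734, -0.003], [0.734, 0.679, 0.001], [0.002, -0.001, -1.0]]
force: [-0.0, 0.3, 0.5]
gripper_width: 0.538
grip_force: 0.0
```

Request:
{"name": "drive_tool", "arguments": {"moves": [{"dx": 0,"dy": 0,"dz": 0,"twist": 0},{"dx": 0,"dy": 0,"dz": 0,"twist": 0},{"dx": 0,"dy": 0,"dz": 0,"twist": 0},{"dx": 0,"dy": 0,"dz": 0,"twist": 0},{"dx": 0,"dy": 0,"dz": 0,"twist": 0}], "gripper": -1}}

```text
t: 2.9
tool_pos: [0.5225, -0.0314, 0.2558]
ee_rot: [[-0.679, 0.734, 0.002], [0.734, 0.679, -0.001], [-0.002, 0.001, -1.0]]
force: [0.5, 0.5, 3.1]
gripper_width: 0.257
grip_force: 15.0
```

Request:
{"name": "drive_tool", "arguments": {"moves": [{"dx": 0,"dy": 0,"dz": 0.015,"twist": 0},{"dx": 0,"dy": 0,"dz": 0.03,"twist": 0},{"dx": 0,"dy": 0,"dz": 0.035,"twist": 0},{"dx": 0,"dy": 0,"dz": 0.035,"twist": 0},{"dx": 0,"dy": 0,"dz": 0.03,"twist": 0}], "squeeze": 20}}

```text
t: 3.4
tool_pos: [0.5218, -0.0313, 0.4018]
ee_rot: [[-0.679, 0.734, 0.001], [0.734, 0.679, -0.0], [-0.001, 0.001, -1.0]]
force: [0.6, -0.5, -1.5]
gripper_width: 0.255
grip_force: 20.0
```

Request:
{"name": "drive_tool", "arguments": {"moves": [{"dx": 0,"dy": 0.02,"dz": 0.005,"twist": 0},{"dx": 0,"dy": 0.035,"dz": 0,"twist": 0},{"dx": -0.005,"dy": 0.04,"dz": 0,"twist": 0},{"dx": -0.005,"dy": 0.04,"dz": 0,"twist": 0},{"dx": -0.005,"dy": 0.04,"dz": 0,"twist": 0}]}}

```text
t: 3.9
tool_pos: [0.5064, 0.145, 0.4049]
ee_rot: [[-0.679, 0.734, 0.0], [0.734, 0.679, -0.0], [-0.0, 0.0, -1.0]]
force: [1.3, -0.7, -0.8]
gripper_width: 0.256
grip_force: 20.0
```

Request:
{"name": "drive_tool", "arguments": {"moves": [{"dx": -0.005,"dy": 0.04,"dz": 0,"twist": 0},{"dx": -0.005,"dy": 0.04,"dz": 0,"twist": 0},{"dx": -0.005,"dy": 0.04,"dz": -0.01,"twist": 0},{"dx": -0.0015,"dy": 0.04,"dz": -0.02,"twist": 0},{"dx": 0,"dy": 0.04,"dz": -0.02,"twist": 0}]}}

```text
t: 4.4
tool_pos: [0.4899, 0.3453, 0.3548]
ee_rot: [[-0.679, 0.734, 0.001], [0.734, 0.679, 0.0], [-0.0, 0.001, -1.0]]
force: [-0.3, -0.6, -0.8]
gripper_width: 0.256
grip_force: 20.0
```

Run:
```python
from h import *
a=snap("top"); print(r.state()["tool_pos"],r.state()["grip_force"]); W=world(a)
H=cv2.cvtColor(a[0]["pixels"],cv2.COLOR_RGB2HSV)
# gate now unobstructed
m=(W[...,2]>.115)&(W[...,0]>.45)&(W[...,0]<.5)&(W[...,1]>-.03)&(W[...,1]<.06)
v,u=np.nonzero(m);print("stile",ray(a,u.mean(),v.mean(),.128),len(u))
```

```text
[0.48862015 0.34980624 0.35049472] 19.97642426213133
stile [0.47731227 0.01649616 0.128     ] 15
```

Request:
{"name": "drive_tool", "arguments": {"moves": [{"dx": 0,"dy": 0,"dz": -0.02,"twist": 0},{"dx": 0,"dy": 0,"dz": -0.025,"twist": 0},{"dx": 0,"dy": 0,"dz": -0.02,"twist": 0},{"dx": 0,"dy": 0,"dz": -0.01,"twist": 0},{"dx": 0,"dy": 0,"dz": -0.005,"twist": 0}]}}

```text
t: 4.95
tool_pos: [0.4903, 0.3433, 0.2738]
ee_rot: [[-0.679, 0.734, -0.002], [0.734, 0.679, -0.001], [0.001, -0.002, -1.0]]
force: [0.3, -0.8, -0.8]
gripper_width: 0.258
grip_force: 20.0
```

Request:
{"name": "drive_tool", "arguments": {"moves": [{"dx": 0,"dy": 0,"dz": -0.003,"twist": 0},{"dx": 0,"dy": 0,"dz": -0.003,"twist": 0},{"dx": 0,"dy": 0,"dz": -0.002,"twist": 0},{"dx": 0,"dy": 0,"dz": -0.002,"twist": 0},{"dx": 0,"dy": 0,"dz": 0,"twist": 0}]}}

```text
t: 5.45
tool_pos: [0.4909, 0.3436, 0.2657]
ee_rot: [[-0.679, 0.734, 0.002], [0.734, 0.679, 0.0], [-0.001, 0.002, -1.0]]
force: [0.3, -0.4, 2.9]
gripper_width: 0.256
grip_force: 20.0
```

Request:
{"name": "drive_tool", "arguments": {"moves": [{"dx": 0,"dy": 0,"dz": 0,"twist": 0},{"dx": 0,"dy": 0,"dz": 0,"twist": 0},{"dx": 0,"dy": 0,"dz": 0,"twist": 0},{"dx": 0,"dy": 0,"dz": 0,"twist": 0},{"dx": 0,"dy": 0,"dz": 0,"twist": 0}], "gripper": 0.08}}

```text
t: 5.95
tool_pos: [0.4905, 0.3436, 0.2647]
ee_rot: [[-0.679, 0.734, -0.0], [0.734, 0.679, -0.0], [0.0, -0.0, -1.0]]
force: [0.6, 0.1, -0.2]
gripper_width: 0.536
grip_force: 0.0
```

Request:
{"name": "drive_tool", "arguments": {"moves": [{"dx": 0,"dy": 0,"dz": 0.01,"twist": 0},{"dx": 0,"dy": 0,"dz": 0.02,"twist": 0},{"dx": 0,"dy": 0,"dz": 0.03,"twist": 0},{"dx": 0,"dy": 0,"dz": 0.03,"twist": 0},{"dx": 0,"dy": 0,"dz": 0,"twist": 0}]}}

```text
t: 6.45
tool_pos: [0.4916, 0.3442, 0.3604]
ee_rot: [[-0.679, 0.734, 0.009], [0.734, 0.679, 0.004], [-0.003, 0.009, -1.0]]
force: [0.3, -0.6, 0.4]
gripper_width: 0.538
grip_force: 0.0
```

Request:
{"name": "drive_tool", "arguments": {"moves": [{"dx": -0.0044,"dy": -0.03,"dz": 0,"twist": 0},{"dx": -0.005,"dy": -0.033,"dz": 0,"twist": 0},{"dx": -0.005,"dy": -0.033,"dz": 0,"twist": 0},{"dx": -0.005,"dy": -0.033,"dz": 0,"twist": 0},{"dx": -0.005,"dy": -0.033,"dz": 0,"twist": 0}], "gripper": -1}}

```text
t: 6.95
tool_pos: [0.4655, 0.1805, 0.3547]
ee_rot: [[-0.68, 0.734, -0.0], [0.734, 0.68, -0.0], [0.0, -0.0, -1.0]]
force: [-0.1, -0.5, 0.3]
gripper_width: 0.162
grip_force: 0.0
```

Request:
{"name": "drive_tool", "arguments": {"moves": [{"dx": -0.005,"dy": -0.033,"dz": 0,"twist": 0},{"dx": -0.005,"dy": -0.033,"dz": 0,"twist": 0},{"dx": -0.005,"dy": -0.033,"dz": 0,"twist": 0},{"dx": -0.005,"dy": -0.033,"dz": 0,"twist": 0},{"dx": 0,"dy": -0.002,"dz": -0.02,"twist": 0}]}}

```text
t: 7.45
tool_pos: [0.4466, 0.0448, 0.3366]
ee_rot: [[-0.677, 0.736, 0.005], [0.736, 0.677, -0.002], [-0.005, 0.002, -1.0]]
force: [0.8, -0.3, 0.3]
gripper_width: 0.006
grip_force: 0.0
```

Run:
```python
from h import *
b=snap("side"); a=snap("top"); print(r.state()["tool_pos"],r.state()["force"],r.state()["gripper_width"])
W=world(a)
p,n,Q=cen(a,W,.44,.54,.3,.39,.088,.12); print("neck",p,n,ray(a,*p,.103)); save(b[0],"side2.png",(180,110,480,330),2.4)
yd=np.array([-.2244,.9745]);xd=np.array([.9745,.2244]);O=np.array([.6046,-.0505]);h=O+.13*yd
o=None
for d in np.linspace(61,0,13):
    g=np.radians(d); e=-np.cos(g)*yd-np.sin(g)*xd; n=-np.cos(g)*xd+np.sin(g)*yd
    q=h+.115*e+.0355*n; print(round(d,1),q.round(4),None if o is None else (q-o).round(4)); o=q
```

```text
[0.44509169 0.04674931 0.33320961] [-0.48934493  0.64324591  0.90968269] 0.0056506217013516
neck [226.27941176 212.75      ] 68 [0.49258749 0.33799101 0.103     ]
61.0 [0.4662 0.0257] None
55.9 [0.4711 0.0162] [ 0.0049 -0.0095]
50.8 [0.4768 0.0072] [ 0.0057 -0.009 ]
45.8 [ 0.4833 -0.0013] [ 0.0065 -0.0085]
40.7 [ 0.4905 -0.0091] [ 0.0072 -0.0079]
35.6 [ 0.4984 -0.0163] [ 0.0079 -0.0072]
30.5 [ 0.5069 -0.0228] [ 0.0085 -0.0065]
25.4 [ 0.516  -0.0285] [ 0.009  -0.0057]
20.3 [ 0.5255 -0.0333] [ 0.0095 -0.0049]
15.2 [ 0.5354 -0.0373] [ 0.0099 -0.004 ]
10.2 [ 0.5456 -0.0404] [ 0.0102 -0.0031]
5.1 [ 0.556  -0.0426] [ 0.0104 -0.0022]
0.0 [ 0.5666 -0.0438] [ 0.0106 -0.0013]
```

View pics/side2.png

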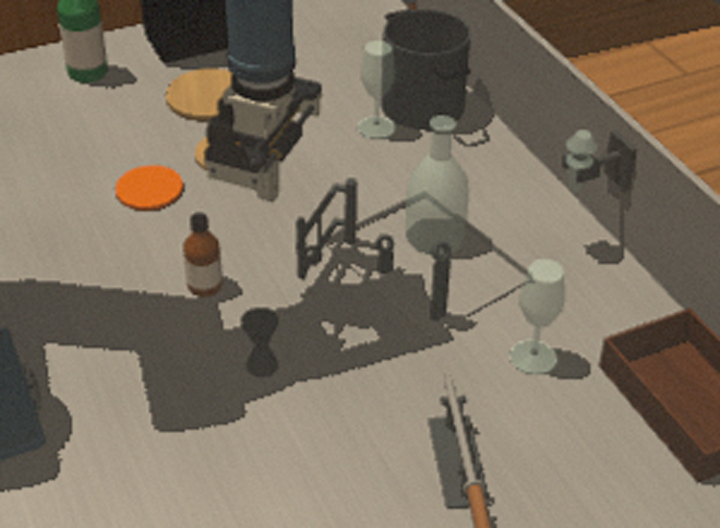

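Request:
{"name": "drive_tool", "arguments": {"moves": [{"dx": 0,"dy": 0,"dz": -0.015,"twist": 0},{"dx": 0,"dy": 0,"dz": -0.02,"twist": 0},{"dx": 0,"dy": 0,"dz": -0.01,"twist": 0},{"dx": 0.0098,"dy": -0.011,"dz": 0,"twist": 0},{"dx": 0.0098,"dy": -0.0109,"dz": 0,"twist": 0}]}}

```text
t: 8.05
tool_pos: [0.4668, 0.0254, 0.2904]
ee_rot: [[-0.68, 0.733, 0.001], [0.733, 0.68, -0.0], [-0.001, 0.0, -1.0]]
force: [0.6, -0.4, -0.0]
gripper_width: 0.003
grip_force: 0.0
```

Request:
{"name": "drive_tool", "arguments": {"moves": [{"dx": 0.0049,"dy": -0.0095,"dz": 0,"twist": 0.0565},{"dx": 0.0057,"dy": -0.009,"dz": 0,"twist": 0.0565},{"dx": 0.0065,"dy": -0.0085,"dz": 0,"twist": 0.0565},{"dx": 0.0072,"dy": -0.0079,"dz": 0,"twist": 0.0565},{"dx": 0.0079,"dy": -0.0072,"dz": 0,"twist": 0.0565}]}}

```text
t: 8.55
tool_pos: [0.4993, -0.0178, 0.2908]
ee_rot: [[-0.93, 0.368, 0.002], [0.368, 0.93, -0.001], [-0.002, 0.0, -1.0]]
force: [-0.7, 0.9, 0.0]
gripper_width: 0.007
grip_force: 0.3
```

Request:
{"name": "drive_tool", "arguments": {"moves": [{"dx": 0.0085,"dy": -0.0065,"dz": 0,"twist": 0.0565},{"dx": 0.009,"dy": -0.0057,"dz": 0,"twist": 0.0565},{"dx": 0.0095,"dy": -0.0049,"dz": 0,"twist": 0.0565},{"dx": 0.0099,"dy": -0.004,"dz": 0,"twist": 0.0565},{"dx": 0.005,"dy": -0.0015,"dz": 0,"twist": 0.0283}]}}

```text
t: 9.05
tool_pos: [0.5417, -0.0407, 0.2909]
ee_rot: [[-1.0, -0.022, 0.002], [-0.022, 1.0, -0.001], [-0.002, -0.001, -1.0]]
force: [-0.5, 0.3, 0.6]
gripper_width: 0.002
grip_force: 0.4
```

Request:
{"name": "drive_tool", "arguments": {"moves": [{"dx": 0.0052,"dy": -0.0016,"dz": 0,"twist": 0.0283},{"dx": 0.0052,"dy": -0.0011,"dz": 0,"twist": 0.0283},{"dx": 0.0052,"dy": -0.0011,"dz": 0,"twist": 0.0283},{"dx": 0.004,"dy": -0.0005,"dz": 0,"twist": 0.02},{"dx": 0,"dy": 0,"dz": 0,"twist": 0}]}}

```text
t: 9.55
tool_pos: [0.5609, -0.0445, 0.2907]
ee_rot: [[-0.983, -0.183, 0.002], [-0.183, 0.983, -0.001], [-0.002, -0.001, -1.0]]
force: [-0.4, 0.0, 0.8]
gripper_width: 0.001
grip_force: 0.0
```

Request:
{"name": "drive_tool", "arguments": {"moves": [{"dx": 0.002,"dy": 0,"dz": 0,"twist": 0.008},{"dx": 0.002,"dy": 0,"dz": 0,"twist": 0.008},{"dx": 0.001,"dy": 0,"dz": 0,"twist": 0.008},{"dx": 0.001,"dy": 0,"dz": 0,"twist": 0},{"dx": 0,"dy": 0,"dz": 0,"twist": 0}]}}

```text
t: 10.05
tool_pos: [0.5655, -0.0432, 0.2898]
ee_rot: [[-0.976, -0.22, 0.0], [-0.22, 0.976, 0.0], [-0.0, 0.0, -1.0]]
force: [-0.2, 1.1, -0.3]
gripper_width: 0.003
grip_force: 0.0
```

Request:
{"name": "drive_tool", "arguments": {"moves": [{"dx": 0.001,"dy": 0,"dz": 0,"twist": 0},{"dx": 0.001,"dy": 0,"dz": 0,"twist": 0},{"dx": 0.001,"dy": 0,"dz": 0,"twist": 0},{"dx": 0,"dy": 0,"dz": 0,"twist": 0},{"dx": 0,"dy": 0,"dz": 0,"twist": 0}]}}

```text
t: 10.55
tool_pos: [0.5681, -0.0432, 0.2897]
ee_rot: [[-0.976, -0.22, -0.001], [-0.22, 0.976, 0.0], [0.001, 0.0, -1.0]]
force: [-3.0, -1.0, 2.0]
gripper_width: 0.006
grip_force: 1.4
```

Request:
{"name": "drive_tool", "arguments": {"moves": [{"dx": 0.001,"dy": 0,"dz": 0,"twist": 0},{"dx": 0.001,"dy": 0,"dz": 0,"twist": 0},{"dx": 0,"dy": 0,"dz": 0,"twist": 0},{"dx": 0,"dy": 0,"dz": 0,"twist": 0},{"dx": 0,"dy": 0,"dz": 0,"twist": 0}]}}

```text
t: 11.05
tool_pos: [0.569, -0.0432, 0.2896]
ee_rot: [[-0.975, -0.22, -0.005], [-0.22, 0.975, 0.0], [0.004, 0.001, -1.0]]
force: [-8.7, -1.9, 4.7]
gripper_width: 0.006
grip_force: 4.4
```

Run:
```python
from h import *
b=snap("side"); s=r.state(); print(s["tool_pos"],s["force"])
W=world(b); p,n,Q=cen(b,W,.55,.64,-.08,.0,.118,.134); print(p,n,np.median(Q,0))
yd=np.array([-.2244,.9745]);xd=np.array([.9745,.2244]);O=np.array([.6046,-.0505]);h=O+.13*yd
for d in(0,2,4): 
  g=np.radians(d); e=-np.cos(g)*yd-np.sin(g)*xd; n=-np.cos(g)*xd+np.sin(g)*yd; st=h+.115*e+.022*n; print(d,st,proj(b,[*st,.128]))
```

```text
[ 0.56902292 -0.04319071  0.28959045] [-8.51083461 -0.69517007  5.32818124]
[338.70731707 206.68292683] 41 [ 0.56072536 -0.04910555  0.12506656]
0 [ 0.579795  -0.0408193] [[342.71930177 203.37035408]]
2 [ 0.57570895 -0.04090043] [[341.52696364 203.74130404]]
4 [ 0.57162255 -0.04083891] [[340.31170294 204.08532181]]
```

Request:
{"name": "drive_tool", "arguments": {"moves": [{"dx": -0.004,"dy": -0.001,"dz": 0,"twist": 0},{"dx": -0.01,"dy": -0.002,"dz": 0,"twist": 0},{"dx": -0.01,"dy": -0.002,"dz": 0.01,"twist": 0},{"dx": 0,"dy": 0,"dz": 0.03,"twist": 0},{"dx": 0,"dy": 0,"dz": 0.03,"twist": 0}]}}

```text
t: 11.6
tool_pos: [0.5455, -0.0484, 0.3607]
ee_rot: [[-0.976, -0.219, -0.001], [-0.219, 0.976, 0.0], [0.001, 0.001, -1.0]]
force: [0.9, 0.8, 0.3]
gripper_width: 0.003
grip_force: 0.0
```

Run:
```python
from h import *
s=r.state(); print(s["tool_pos"],np.round(s["q"],3),s["t"])
a=snap("top");b=snap("side")
for c in(a,b):
  W=world(c); p,n,Q=cen(c,W,.55,.64,-.08,.0,.118,.134); print(p,n,ray(c,*p,.128))
```

```text
[ 0.54546072 -0.04840059  0.3607098 ] [-0.292  0.288  1.607  0.     1.248 -2.084] 11.6
[nan nan] 0 [nan nan nan]
[342.66666667 204.66666667] 15 [ 0.57693295 -0.04622891  0.128     ]h.py:23: RuntimeWarning: Mean of empty slice.
  return (np.array([u.min()+u.max(),v.min()+v.max()])/2 if box else np.array([u.mean(),v.mean()])),len(u),W[m]
  ret = ret.dtype.type(ret / rcount)
```

Request:
{"name": "drive_tool", "arguments": {"moves": [{"dx": -0.0036,"dy": -0.0258,"dz": 0,"twist": -0.0897},{"dx": -0.0036,"dy": -0.0258,"dz": 0,"twist": -0.0897},{"dx": -0.0036,"dy": -0.0258,"dz": 0,"twist": -0.0897},{"dx": -0.0036,"dy": -0.0258,"dz": 0,"twist": -0.0897},{"dx": -0.0036,"dy": -0.0258,"dz": 0,"twist": -0.0897}], "gripper": 0}}

```text
t: 12.2
tool_pos: [0.5277, -0.1782, 0.3598]
ee_rot: [[-0.883, 0.469, 0.0], [0.469, 0.883, -0.0], [-0.0, 0.0, -1.0]]
force: [0.1, -0.7, 0.1]
gripper_width: 0.388
grip_force: 0.0
```

Request:
{"name": "drive_tool", "arguments": {"moves": [{"dx": -0.0036,"dy": -0.0258,"dz": 0,"twist": -0.0897},{"dx": -0.0036,"dy": -0.0258,"dz": 0,"twist": -0.0897},{"dx": -0.0036,"dy": -0.0258,"dz": 0,"twist": -0.0897},{"dx": -0.0036,"dy": -0.0258,"dz": 0,"twist": -0.0897},{"dx": -0.0036,"dy": -0.0258,"dz": 0,"twist": -0.0897}]}}

```text
t: 12.7
tool_pos: [0.5097, -0.3072, 0.3597]
ee_rot: [[-0.369, 0.93, 0.0], [0.93, 0.369, 0.0], [0.0, 0.0, -1.0]]
force: [-1.4, 0.7, -0.6]
gripper_width: 0.497
grip_force: 0.0
```

Request:
{"name": "drive_tool", "arguments": {"moves": [{"dx": -0.0036,"dy": -0.0258,"dz": 0,"twist": -0.0897},{"dx": -0.0036,"dy": -0.0258,"dz": 0,"twist": -0.0897},{"dx": -0.0036,"dy": -0.0258,"dz": 0,"twist": -0.0897},{"dx": -0.0036,"dy": -0.0258,"dz": -0.01,"twist": -0.0897},{"dx": -0.0036,"dy": -0.0258,"dz": -0.02,"twist": -0.0897}]}}

```text
t: 13.2
tool_pos: [0.4921, -0.4366, 0.3313]
ee_rot: [[0.321, 0.947, 0.003], [0.947, -0.321, -0.003], [-0.002, 0.004, -1.0]]
force: [-0.5, 0.5, 0.0]
gripper_width: 0.5
grip_force: 0.0
```

Run:
```python
from h import *
s=r.state(); print(s["tool_pos"],np.round(s["q"],3),s["t"],s["ee_rot"][:,1] if hasattr(s["ee_rot"],"shape") else s["ee_rot"])
a=snap("top"); W=world(a)
p,n,Q=cen(a,W,.555,.62,-.09,.0,.118,.134); print("stile",p,n,ray(a,*p,.128)); save(a[0],"top3.png",(210,110,520,270),2.5)
p,n,Q=cen(a,W,.44,.54,.3,.39,.088,.12); print("neck",p,n,ray(a,*p,.103))
```

```text
[ 0.49210562 -0.43658613  0.33126838] [-0.895  0.5    1.358  0.     1.279 -0.568] 13.2 [ 0.94698911 -0.3212461   0.00354437]
stile [361.88888889 177.72222222] 18 [ 0.5795893  -0.03875812  0.128     ]
neck [226.20895522 212.74626866] 67 [0.49260195 0.3381865  0.103     ]
```

View pics/top3.png

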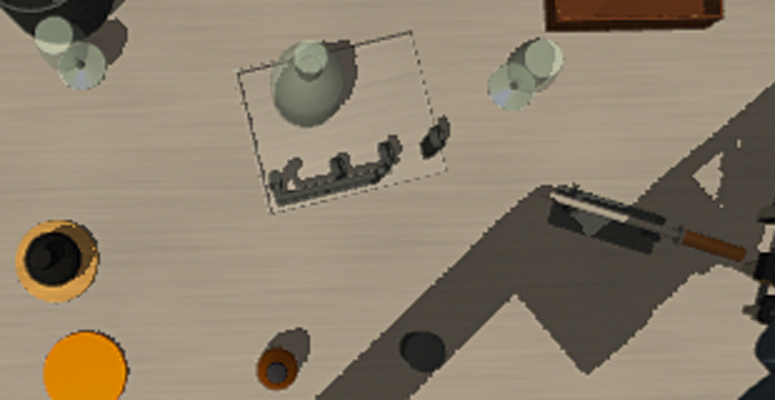

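Request:
{"name": "drive_tool", "arguments": {"moves": [{"dx": 0,"dy": 0.001,"dz": -0.02,"twist": 0},{"dx": 0,"dy": 0,"dz": -0.03,"twist": 0},{"dx": 0,"dy": 0,"dz": -0.03,"twist": 0},{"dx": 0,"dy": 0,"dz": -0.022,"twist": 0},{"dx": 0,"dy": 0,"dz": -0.01,"twist": 0}]}}

```text
t: 13.75
tool_pos: [0.4914, -0.4333, 0.2151]
ee_rot: [[0.315, 0.949, -0.003], [0.949, -0.315, 0.004], [0.002, -0.004, -1.0]]
force: [-0.2, 0.5, -0.8]
gripper_width: 0.504
grip_force: 0.0
```

Request:
{"name": "drive_tool", "arguments": {"moves": [{"dx": 0,"dy": 0,"dz": 0,"twist": 0},{"dx": 0,"dy": 0,"dz": 0,"twist": 0},{"dx": 0,"dy": 0,"dz": 0,"twist": 0},{"dx": 0,"dy": 0,"dz": 0,"twist": 0},{"dx": 0,"dy": 0,"dz": 0,"twist": 0}], "gripper": -1, "squeeze": 4}}

```text
t: 14.25
tool_pos: [0.4927, -0.4346, 0.2189]
ee_rot: [[0.316, 0.949, 0.002], [0.949, -0.316, -0.002], [-0.001, 0.002, -1.0]]
force: [-0.8, -1.1, -0.0]
gripper_width: 0.195
grip_force: 4.0
```

Request:
{"name": "drive_tool", "arguments": {"moves": [{"dx": 0.0001,"dy": 0.0002,"dz": 0.0088,"twist": 0},{"dx": 0.0002,"dy": 0.0007,"dz": 0.0088,"twist": 0},{"dx": 0.0004,"dy": 0.0011,"dz": 0.0087,"twist": 0},{"dx": 0.0005,"dy": 0.0015,"dz": 0.0086,"twist": 0},{"dx": 0.0006,"dy": 0.0019,"dz": 0.0086,"twist": 0}]}}

```text
t: 14.75
tool_pos: [0.4943, -0.4287, 0.2623]
ee_rot: [[0.316, 0.949, 0.0], [0.949, -0.316, -0.0], [-0.0, 0.0, -1.0]]
force: [0.8, 0.4, -1.0]
gripper_width: 0.191
grip_force: 4.0
```

```bash
cat >> h.py <<'E'
def rodtilt(c,W=None):
    """rod points: shaft/handle cloud within 12 mm of the tool's vertical plane -> tilt line fit"""
    s=r.state(); T=np.array(s["tool_pos"]); R=np.array(s["ee_rot"]); y=R[:,1]; x=R[:,0]*[1,1,0]; x/=np.linalg.norm(x)
    G=T+R[:,2]*.167; W=world(c) if W is None else W; D=W-G; a=D@x; w=D@y
    m=(abs(w)<.012)&(a>.055)&(a<.23)&(D[...,2]<.02)&(W[...,2]>.012)
    A=np.c_[a[m],D[...,2][m],w[m]]
    k,b0=np.polyfit(A[:,0],A[:,1],1)
    for _ in range(5):
        e=A[:,1]-k*A[:,0]-b0; i=abs(e)<.006; k,b0=np.polyfit(A[i,0],A[i,1],1)
    kw,bw=np.polyfit(A[i,0],A[i,2],1)
    return dict(tilt=np.degrees(np.arctan(k)).round(2),z_at_grip=b0.round(4),n=int(i.sum()),amax=A[i,0].max().round(4),yaw=np.degrees(np.arctan(kw)).round(2),w0=bw.round(4),G=G.round(4),xdir=x.round(3))
E
python3 - <<'E'
from h import *
for n in("side","top"): print(n,rodtilt(snap(n)))
print(r.state()["tool_pos"],r.state()["force"],r.state()["gripper_width"])
E
```

```text
side {'tilt': np.float64(-8.71), 'z_at_grip': np.float64(-0.0185), 'n': 15, 'amax': np.float64(0.2024), 'yaw': np.float64(11.13), 'w0': np.float64(-0.0406), 'G': array([ 0.495 , -0.429 ,  0.0969]), 'xdir': array([ 0.315,  0.949, -0.   ])}
top {'tilt': np.float64(-15.32), 'z_at_grip': np.float64(0.0027), 'n': 201, 'amax': np.float64(0.2034), 'yaw': np.float64(0.66), 'w0': np.float64(-0.0035), 'G': array([ 0.495 , -0.4292,  0.0961]), 'xdir': array([ 0.315,  0.949, -0.   ])}
[ 0.49468314 -0.42885884  0.26312303] [ 0.12972762 -1.3328009  -1.1455832 ] 0.1884853812354084
```

Request:
{"name": "drive_tool", "arguments": {"moves": [{"dx": 0.0008,"dy": 0.0024,"dz": 0.0084,"twist": 0},{"dx": 0.001,"dy": 0.0028,"dz": 0.0083,"twist": 0},{"dx": 0.001,"dy": 0.0031,"dz": 0.0081,"twist": 0},{"dx": 0.0012,"dy": 0.0036,"dz": 0.008,"twist": 0},{"dx": 0.0013,"dy": 0.004,"dz": 0.0077,"twist": 0}]}}

```text
t: 15.35
tool_pos: [0.4997, -0.4126, 0.3026]
ee_rot: [[0.316, 0.949, 0.0], [0.949, -0.316, -0.0], [-0.0, 0.0, -1.0]]
force: [-0.3, 0.4, -1.0]
gripper_width: 0.193
grip_force: 4.0
```

Request:
{"name": "drive_tool", "arguments": {"moves": [{"dx": 0,"dy": 0,"dz": 0,"twist": 0},{"dx": 0,"dy": 0,"dz": 0,"twist": 0},{"dx": 0,"dy": 0,"dz": 0,"twist": 0},{"dx": 0,"dy": 0,"dz": 0,"twist": 0},{"dx": 0,"dy": 0,"dz": 0,"twist": 0}], "squeeze": 4}}

```text
t: 15.85
tool_pos: [0.4994, -0.4131, 0.3014]
ee_rot: [[0.316, 0.949, -0.0], [0.949, -0.316, 0.0], [0.0, -0.001, -1.0]]
force: [-0.4, -0.7, 0.1]
gripper_width: 0.193
grip_force: 4.0
```

Run:
```python
from h import *
for n in("top",): print(n,rodtilt(snap(n)))
print(r.state()["tool_pos"],r.state()["force"],r.state()["gripper_width"])
```

```text
top {'tilt': np.float64(-28.97), 'z_at_grip': np.float64(0.0022), 'n': 188, 'amax': np.float64(0.1846), 'yaw': np.float64(1.05), 'w0': np.float64(-0.0035), 'G': array([ 0.4994, -0.413 ,  0.1344]), 'xdir': array([0.316, 0.949, 0.   ])}
[ 0.49941582 -0.41308668  0.30143663] [ 0.91111537 -0.26827206 -0.52792096] 0.1911885093767676
```

Request:
{"name": "drive_tool", "arguments": {"moves": [{"dx": 0.0005,"dy": 0.0016,"dz": 0.003,"twist": 0},{"dx": 0,"dy": 0,"dz": 0,"twist": 0},{"dx": 0,"dy": 0,"dz": 0,"twist": 0},{"dx": 0,"dy": 0,"dz": 0,"twist": 0},{"dx": 0,"dy": 0,"dz": 0,"twist": 0}]}}

```text
t: 16.4
tool_pos: [0.5, -0.4113, 0.3047]
ee_rot: [[0.316, 0.949, -0.0], [0.949, -0.316, 0.0], [0.0, -0.0, -1.0]]
force: [-0.8, 0.1, -1.1]
gripper_width: 0.189
grip_force: 4.0
```

Request:
{"name": "drive_tool", "arguments": {"moves": [{"dx": 0,"dy": 0,"dz": 0,"twist": 0},{"dx": 0,"dy": 0,"dz": 0,"twist": 0},{"dx": 0,"dy": 0,"dz": 0.005,"twist": 0},{"dx": 0,"dy": 0,"dz": 0.015,"twist": 0},{"dx": 0,"dy": 0,"dz": 0.02,"twist": 0}], "squeeze": 45}}

```text
t: 16.9
tool_pos: [0.4997, -0.4112, 0.3443]
ee_rot: [[0.316, 0.949, -0.002], [0.949, -0.316, 0.002], [0.001, -0.002, -1.0]]
force: [-0.3, -0.5, -1.6]
gripper_width: 0.181
grip_force: 45.0
```

Request:
{"name": "drive_tool", "arguments": {"moves": [{"dx": 0,"dy": 0,"dz": 0.025,"twist": 0},{"dx": 0,"dy": 0,"dz": 0.025,"twist": 0},{"dx": 0,"dy": 0,"dz": 0.02,"twist": 0},{"dx": 0,"dy": 0,"dz": 0,"twist": 0},{"dx": 0,"dy": 0,"dz": 0,"twist": 0}]}}

```text
t: 17.4
tool_pos: [0.4999, -0.4113, 0.4147]
ee_rot: [[0.316, 0.949, 0.0], [0.949, -0.316, -0.001], [-0.0, 0.0, -1.0]]
force: [-0.3, -0.5, -1.9]
gripper_width: 0.183
grip_force: 45.0
```

Run:
```python
from h import *
for n in("top","side"): print(n,rodtilt(snap(n)))
print(r.state()["tool_pos"],r.state()["force"],r.state()["gripper_width"])
```

```text
top {'tilt': np.float64(-30.22), 'z_at_grip': np.float64(0.0016), 'n': 217, 'amax': np.float64(0.1824), 'yaw': np.float64(0.31), 'w0': np.float64(-0.0023), 'G': array([ 0.4996, -0.411 ,  0.2466]), 'xdir': array([0.316, 0.949, 0.   ])}
side {'tilt': np.float64(42.28), 'z_at_grip': np.float64(-0.3283), 'n': 28, 'amax': np.float64(0.1479), 'yaw': np.float64(-0.46), 'w0': np.float64(0.0018), 'G': array([ 0.4994, -0.4108,  0.2461]), 'xdir': array([0.316, 0.949, 0.   ])}
[ 0.49975722 -0.41113365  0.41310615] [-0.32801074 -0.01002478 -1.13925848] 0.1813727670632862
```

Request:
{"name": "drive_tool", "arguments": {"moves": [{"dx": 0.0165,"dy": 0.0099,"dz": 0,"twist": 0.035},{"dx": 0.0165,"dy": 0.0099,"dz": 0,"twist": 0.035},{"dx": 0.0165,"dy": 0.0099,"dz": 0,"twist": 0.035},{"dx": 0.0165,"dy": 0.0099,"dz": 0,"twist": 0.035},{"dx": 0.0165,"dy": 0.0099,"dz": 0,"twist": 0.035}]}}

```text
t: 18.0
tool_pos: [0.5844, -0.3604, 0.4145]
ee_rot: [[0.04, 0.999, -0.0], [0.999, -0.04, 0.0], [0.0, -0.0, -1.0]]
force: [0.0, -0.7, -1.2]
gripper_width: 0.186
grip_force: 45.0
```

Request:
{"name": "drive_tool", "arguments": {"moves": [{"dx": 0.0165,"dy": 0.01,"dz": 0,"twist": 0.035},{"dx": 0.0165,"dy": 0.01,"dz": 0,"twist": 0.035},{"dx": 0.0165,"dy": 0.01,"dz": 0,"twist": 0.035},{"dx": 0.0165,"dy": 0.01,"dz": -0.002,"twist": 0.035},{"dx": 0.0165,"dy": 0.01,"dz": -0.002,"twist": 0.035}]}}

```text
t: 18.5
tool_pos: [0.6666, -0.3106, 0.4107]
ee_rot: [[-0.232, 0.973, 0.0], [0.973, 0.232, -0.0], [-0.0, 0.0, -1.0]]
force: [0.3, 0.5, -1.6]
gripper_width: 0.178
grip_force: 45.0
```

Request:
{"name": "drive_tool", "arguments": {"moves": [{"dx": 0,"dy": 0,"dz": 0,"twist": 0},{"dx": 0,"dy": 0,"dz": 0,"twist": 0},{"dx": 0,"dy": 0,"dz": 0,"twist": 0},{"dx": 0,"dy": 0,"dz": 0,"twist": 0},{"dx": 0,"dy": 0,"dz": 0,"twist": 0}]}}

```text
t: 19.0
tool_pos: [0.6645, -0.3125, 0.4111]
ee_rot: [[-0.226, 0.974, 0.0], [0.974, 0.226, -0.0], [-0.0, 0.0, -1.0]]
force: [0.6, -0.1, -1.5]
gripper_width: 0.184
grip_force: 45.0
```

Run:
```python
from h import *
a=snap("top"); b=snap("side")
for c in(a,b): print(rodtilt(c))
s=r.state();print(s["tool_pos"],s["force"],np.degrees(np.arctan2(s["ee_rot"][1][0],s["ee_rot"][0][0])))
save(a[0],"top4.png",(320,120,460,240),5); save(b[0],"side4.png",(310,160,440,300),4)
im=np.hstack([cv2.resize(a[0]["pixels"][130:230,350:450],(400,400),interpolation=cv2.INTER_CUBIC),cv2.resize(b[0]["pixels"][180:280,330:430],(400,400),interpolation=cv2.INTER_CUBIC)])
cv2.imwrite("pics/pair4.png",im[:,:,::-1])
d=np.array([-.1943,.8439,-.5]); e=np.array([.617,-.1043,.1172])
for k in(0,-.05,-.1,-.2): print(k,proj(a,e+k*d),proj(b,e+k*d))
```

```text
{'tilt': np.float64(-29.99), 'z_at_grip': np.float64(0.0008), 'n': 222, 'amax': np.float64(0.2215), 'yaw': np.float64(0.45), 'w0': np.float64(-0.0028), 'G': array([ 0.6646, -0.3124,  0.2441]), 'xdir': array([-0.226,  0.974, -0.   ])}
{'tilt': np.float64(-43.0), 'z_at_grip': np.float64(0.0338), 'n': 52, 'amax': np.float64(0.216), 'yaw': np.float64(0.29), 'w0': np.float64(-0.0027), 'G': array([ 0.6646, -0.3124,  0.2441]), 'xdir': array([-0.226,  0.974, -0.   ])}
[ 0.66458923 -0.31233622  0.41109393] [-0.67452904  0.52332167 -1.39167319] 103.0563208014112
0 [[384.77672172 164.28563043]] [[363.19485744 215.30536067]]
-0.05 [[401.71044759 158.95818894]] [[373.50697768 216.71821518]]
-0.1 [[419.43952148 153.38052666]] [[384.44018906 218.21616483]]
-0.2 [[457.51889619 141.40054998]] [[408.40871695 221.50007171]]
```

View pics/pair4.png

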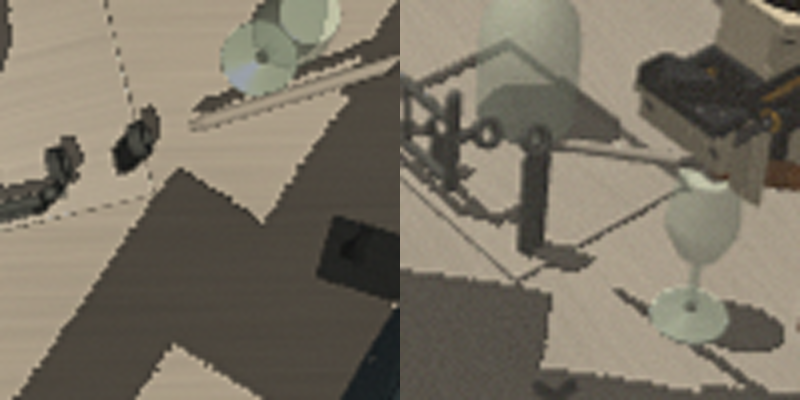

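```bash
cat >> h.py <<'E'
D=np.array([-.1943,.8439,-.5]); E0=np.array([.617,-.1043,.1172]); XD=np.array([.9745,.2244,0]); ND=np.cross(XD,D)
def shaftfit(c,k0=-.19,k1=-.045,tol=.012):
    """Fit residual of shaft pixels vs nominal axis in this view: returns offset(px) at k0.., and px per mm for XD and ND"""
    W=world(c); V=W-E0; k=V@D; perp=np.linalg.norm(V-k[...,None]*D,axis=-1)
    m=(perp<tol)&(k>k0)&(k<k1); v,u=np.nonzero(m)
    L=cv2.fitLine(np.c_[u,v].astype(np.float32),cv2.DIST_HUBER,0,.01,.01).ravel()
    out=[]
    for kk in(-.15,-.05,0,.12):
        p=E0+kk*D; q=proj(c,p)[0]; t=proj(c,p+.001*D)[0]-q; t/=np.linalg.norm(t); n=np.array([-t[1],t[0]])
        lam=((q-L[2:])@t)/(L[:2]@t); off=(L[2:]+lam*L[:2]-q)@n
        out.append((kk,round(off,2),[(round(float((proj(c,p+.001*w)[0]-q)@n),3)) for w in(XD,ND)]))
    return len(u),k[m].max(),out
E
python3 - <<'E'
from h import *
print(ND)
R={}
for n in("top","side"):
    R[n]=shaftfit(snap(n)); print(n,R[n][0],R[n][1]); [print(x) for x in R[n][2]]
for i in range(4):
    A=[R["top"][2][i][2],R["side"][2][i][2]]; print(R["top"][2][i][0],"offset mm (XD,ND)",np.linalg.solve(A,[R["top"][2][i][1],R["side"][2][i][1]]).round(2))
E
```

```text
[-0.1122      0.48725     0.86598147]
top 214 -0.0460729532870765
(-0.15, np.float64(-0.75), [0.385, 0.046])
(-0.05, np.float64(-0.57), [0.367, 0.044])
(0, np.float64(-0.48), [0.359, 0.043])
(0.12, np.float64(-0.29), [0.341, 0.04])
side 114 -0.050189139295398574
(-0.15, np.float64(0.72), [0.182, 0.317])
(-0.05, np.float64(0.66), [0.172, 0.298])
(0, np.float64(0.63), [0.167, 0.29])
(0.12, np.float64(0.56), [0.156, 0.271])
-0.15 offset mm (XD,ND) [-2.38  3.64]
-0.05 offset mm (XD,ND) [-1.95  3.34]
0 offset mm (XD,ND) [-1.72  3.16]
0.12 offset mm (XD,ND) [-1.17  2.74]
```

Request:
{"name": "drive_tool", "arguments": {"moves": [{"dx": 0.0015,"dy": -0.0008,"dz": -0.0019,"twist": 0},{"dx": -0.0019,"dy": 0.0084,"dz": -0.005,"twist": 0},{"dx": -0.0019,"dy": 0.0084,"dz": -0.005,"twist": 0},{"dx": -0.0019,"dy": 0.0084,"dz": -0.005,"twist": 0},{"dx": 0,"dy": 0,"dz": 0,"twist": 0}]}}

```text
t: 19.7
tool_pos: [0.6606, -0.2855, 0.3927]
ee_rot: [[-0.228, 0.974, -0.002], [0.974, 0.228, 0.002], [0.002, -0.002, -1.0]]
force: [-0.1, -0.7, -2.4]
gripper_width: 0.182
grip_force: 45.0
```

Request:
{"name": "drive_tool", "arguments": {"moves": [{"dx": -0.001,"dy": 0.0042,"dz": -0.0025,"twist": 0},{"dx": -0.001,"dy": 0.0042,"dz": -0.0025,"twist": 0},{"dx": -0.001,"dy": 0.0042,"dz": -0.0025,"twist": 0},{"dx": 0,"dy": 0,"dz": 0,"twist": 0},{"dx": 0,"dy": 0,"dz": 0,"twist": 0}]}}

```text
t: 20.2
tool_pos: [0.6578, -0.2748, 0.3864]
ee_rot: [[-0.227, 0.974, -0.0], [0.974, 0.227, -0.0], [-0.0, -0.0, -1.0]]
force: [0.6, 0.2, -1.2]
gripper_width: 0.181
grip_force: 45.0
```

```bash
cat > m.py <<'E'
from h import *
R={}; C={n:snap(n) for n in("top","side")}
for n,c in C.items():
    R[n]=shaftfit(c); print(n,R[n][0],R[n][1])
for i in range(4):
    A=[R["top"][2][i][2],R["side"][2][i][2]]; print(R["top"][2][i][0],"offset mm (XD,ND)",np.linalg.solve(A,[R["top"][2][i][1],R["side"][2][i][1]]).round(2))
s=r.state(); print(s["tool_pos"],np.round(s["force"],1),s["grip_force"])
# eyes: perpendicular pixel extents about the nominal axis
for n,c in C.items():
    W=world(c)
    for ke in(0,.0635,.127):
        p=E0+ke*D; V=W-p; k=V@D; m=(abs(k)<.006)&(np.linalg.norm(V-k[...,None]*D,axis=-1)<.018)
        v,u=np.nonzero(m)
        if len(u)<4: continue
        q=proj(c,p)[0]; t=proj(c,p+.001*D)[0]-q; t/=np.linalg.norm(t); nn=np.array([-t[1],t[0]]); o=(np.c_[u,v]-q)@nn
        print(n,ke,len(u),"extent px",o.min().round(2),o.max().round(2),"13mm=",(13*abs((proj(c,p+.001*ND)[0]-q)@nn)).round(2),(13*abs((proj(c,p+.001*XD)[0]-q)@nn)).round(2))
E
python3 m.py
```

```text
top 261 -0.0460738590705445
side 93 -0.04508567663480692
-0.15 offset mm (XD,ND) [-0.34 -3.69]
-0.05 offset mm (XD,ND) [-1.11  3.59]
0 offset mm (XD,ND) [-1.51  7.25]
0.12 offset mm (XD,ND) [-2.4 16. ]
[ 0.65786302 -0.27507429  0.38651468] [-0.1 -0.1 -1.5] 44.98547852039337
top 0 47 extent px -4.56 4.62 13mm= 0.55 4.67
top 0.0635 53 extent px -5.24 4.6 13mm= 0.54 4.54
top 0.127 47 extent px -4.01 4.22 13mm= 0.52 4.41
side 0 53 extent px -5.8 5.37 13mm= 3.77 2.17
side 0.0635 45 extent px -2.62 4.86 13mm= 3.64 2.09
side 0.127 25 extent px -5.1 2.83 13mm= 3.51 2.02
```

Request:
{"name": "drive_tool", "arguments": {"moves": [{"dx": -0.001,"dy": 0.0042,"dz": -0.0025,"twist": 0},{"dx": -0.001,"dy": 0.0042,"dz": -0.0025,"twist": 0},{"dx": -0.001,"dy": 0.0042,"dz": -0.0025,"twist": 0},{"dx": 0,"dy": 0,"dz": 0,"twist": 0},{"dx": 0,"dy": 0,"dz": 0,"twist": 0}]}}

```text
t: 20.8
tool_pos: [0.6548, -0.262, 0.3788]
ee_rot: [[-0.227, 0.974, -0.0], [0.974, 0.227, -0.0], [0.0, -0.0, -1.0]]
force: [-0.2, -0.5, -1.6]
gripper_width: 0.181
grip_force: 45.0
```

```bash
cat > m2.py <<'E'
from h import *
a=snap("top"); n,km,o=shaftfit(a,k0=-.15,k1=-.02); print(n,km,[(x[0],x[1],x[2][0]) for x in o])
b=snap("side"); n,km,o=shaftfit(b,k0=-.10,k1=-.02,tol=.009); print(n,km,[(x[0],x[1],x[2]) for x in o])
s=r.state(); print(s["tool_pos"],np.round(s["force"],1),rodtilt(a))
im=np.hstack([cv2.resize(a[0]["pixels"][135:195,330:410],(400,300),interpolation=cv2.INTER_CUBIC),cv2.resize(b[0]["pixels"][190:250,325:405],(400,300),interpolation=cv2.INTER_CUBIC)])
import sys; cv2.imwrite("pics/"+sys.argv[1],im[:,:,::-1])
E
python3 m2.py pair5.png
```

```text
197 -0.021125947922230562 [(-0.15, np.float64(-0.23), 0.385), (-0.05, np.float64(-0.26), 0.367), (0, np.float64(-0.28), 0.359), (0.12, np.float64(-0.32), 0.341)]
58 -0.020999934021678192 [(-0.15, np.float64(0.41), [0.182, 0.317]), (-0.05, np.float64(0.41), [0.172, 0.298]), (0, np.float64(0.41), [0.167, 0.29]), (0.12, np.float64(0.41), [0.156, 0.271])]
[ 0.65484836 -0.26230469  0.37898858] [-0.4  0.6 -1.8] {'tilt': np.float64(-30.27), 'z_at_grip': np.float64(0.0015), 'n': 185, 'amax': np.float64(0.2174), 'yaw': np.float64(0.36), 'w0': np.float64(-0.0028), 'G': array([ 0.6549, -0.2623,  0.212 ]), 'xdir': array([-0.227,  0.974, -0.   ])}
```

View pics/pair5.png

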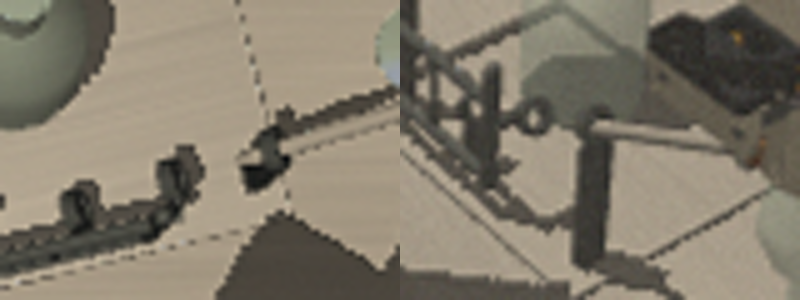

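Request:
{"name": "drive_tool", "arguments": {"moves": [{"dx": -0.0004,"dy": 0.0043,"dz": -0.0025,"twist": 0},{"dx": -0.001,"dy": 0.0042,"dz": -0.0025,"twist": 0},{"dx": -0.001,"dy": 0.0042,"dz": -0.0025,"twist": 0},{"dx": -0.001,"dy": 0.0042,"dz": -0.0025,"twist": 0},{"dx": -0.001,"dy": 0.0042,"dz": -0.0025,"twist": 0}]}}

```text
t: 21.4
tool_pos: [0.6503, -0.2406, 0.3661]
ee_rot: [[-0.227, 0.974, -0.0], [0.974, 0.227, 0.0], [0.0, -0.0, -1.0]]
force: [-0.4, 0.8, -1.2]
gripper_width: 0.181
grip_force: 45.0
```

Request:
{"name": "drive_tool", "arguments": {"moves": [{"dx": -0.001,"dy": 0.0042,"dz": -0.0025,"twist": 0},{"dx": -0.001,"dy": 0.0042,"dz": -0.0025,"twist": 0},{"dx": -0.001,"dy": 0.0042,"dz": -0.0025,"twist": 0},{"dx": -0.001,"dy": 0.0042,"dz": -0.0025,"twist": 0},{"dx": 0,"dy": 0,"dz": 0,"twist": 0}]}}

```text
t: 21.9
tool_pos: [0.6462, -0.2237, 0.3559]
ee_rot: [[-0.227, 0.974, -0.001], [0.974, 0.227, 0.001], [0.001, -0.001, -1.0]]
force: [-0.1, -0.2, -1.6]
gripper_width: 0.19
grip_force: 45.0
```

```bash
python3 m2.py pair6.png
```

```text
204 -0.02005047636926569 [(-0.15, np.float64(0.6), 0.385), (-0.05, np.float64(-0.33), 0.367), (0, np.float64(-0.76), 0.359), (0.12, np.float64(-1.73), 0.341)]
41 -0.020214031762223913 [(-0.15, np.float64(-2.77), [0.182, 0.317]), (-0.05, np.float64(0.0), [0.172, 0.298]), (0, np.float64(1.27), [0.167, 0.29]), (0.12, np.float64(4.04), [0.156, 0.271])]
[ 0.64643109 -0.22426815  0.35636183] [ 0.7 -0.2 -1.4] {'tilt': np.float64(-29.96), 'z_at_grip': np.float64(0.0009), 'n': 184, 'amax': np.float64(0.2298), 'yaw': np.float64(0.63), 'w0': np.float64(-0.0032), 'G': array([ 0.6464, -0.2243,  0.1894]), 'xdir': array([-0.227,  0.974, -0.   ])}
```

Request:
{"name": "drive_tool", "arguments": {"moves": [{"dx": -0.001,"dy": 0.0042,"dz": -0.0025,"twist": 0},{"dx": -0.001,"dy": 0.0042,"dz": -0.0025,"twist": 0},{"dx": -0.001,"dy": 0.0042,"dz": -0.0025,"twist": 0},{"dx": -0.001,"dy": 0.0042,"dz": -0.0025,"twist": 0},{"dx": 0,"dy": 0,"dz": 0,"twist": 0}]}}

```text
t: 22.5
tool_pos: [0.6422, -0.2067, 0.3458]
ee_rot: [[-0.227, 0.974, -0.001], [0.974, 0.227, 0.001], [0.001, -0.001, -1.0]]
force: [0.2, 0.7, -0.5]
gripper_width: 0.18
grip_force: 45.0
```

```bash
python3 m2.py pair7.png
python3 - <<'E'
import cv2,numpy as np
cv2.imwrite("pics/p67.png",np.vstack([cv2.imread("pics/pair6.png"),cv2.imread("pics/pair7.png")]))
E
```

```text
168 -0.02000473465345072 [(-0.15, np.float64(1.14), 0.385), (-0.05, np.float64(-0.33), 0.367), (0, np.float64(-1.01), 0.359), (0.12, np.float64(-2.54), 0.341)]
38 -0.021385985899101873 [(-0.15, np.float64(-2.85), [0.182, 0.317]), (-0.05, np.float64(-0.43), [0.172, 0.298]), (0, np.float64(0.68), [0.167, 0.29]), (0.12, np.float64(3.1), [0.156, 0.271])]
[ 0.64241477 -0.20733903  0.34629641] [-0.2  0.2 -0.8] {'tilt': np.float64(-28.73), 'z_at_grip': np.float64(-0.0015), 'n': 184, 'amax': np.float64(0.2245), 'yaw': np.float64(0.36), 'w0': np.float64(-0.0026), 'G': array([ 0.6424, -0.2073,  0.1793]), 'xdir': array([-0.227,  0.974,  0.   ])}
```

View pics/p67.png

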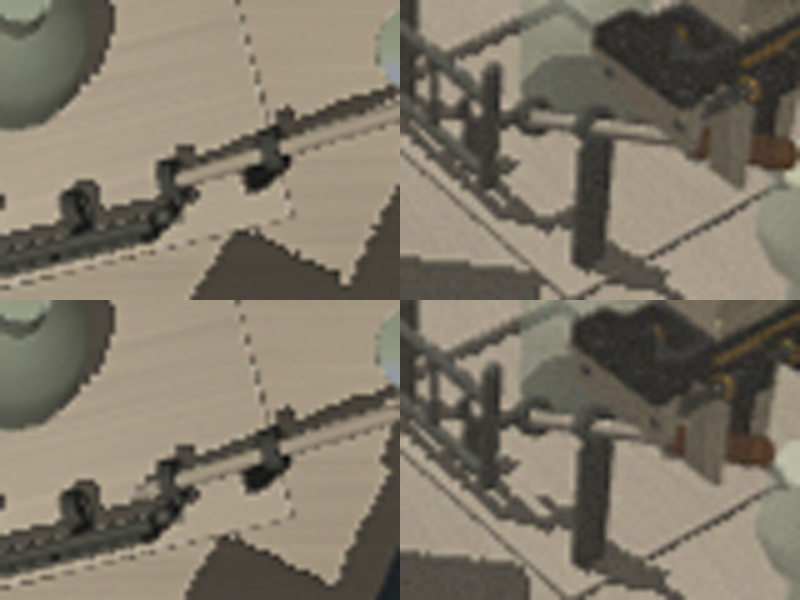

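Request:
{"name": "drive_tool", "arguments": {"moves": [{"dx": -0.001,"dy": 0.0042,"dz": -0.0025,"twist": 0},{"dx": -0.001,"dy": 0.0042,"dz": -0.0025,"twist": 0},{"dx": -0.001,"dy": 0.0042,"dz": -0.0025,"twist": 0},{"dx": -0.001,"dy": 0.0042,"dz": -0.0025,"twist": 0},{"dx": -0.001,"dy": 0.0042,"dz": -0.0025,"twist": 0}]}}

```text
t: 23.1
tool_pos: [0.6373, -0.1861, 0.3336]
ee_rot: [[-0.227, 0.974, -0.0], [0.974, 0.227, 0.0], [0.0, -0.0, -1.0]]
force: [-1.0, 0.3, -1.4]
gripper_width: 0.182
grip_force: 45.0
```

Request:
{"name": "drive_tool", "arguments": {"moves": [{"dx": -0.001,"dy": 0.0042,"dz": -0.0025,"twist": 0},{"dx": -0.001,"dy": 0.0042,"dz": -0.0025,"twist": 0},{"dx": -0.001,"dy": 0.0042,"dz": -0.0025,"twist": 0},{"dx": 0,"dy": 0,"dz": 0,"twist": 0},{"dx": 0,"dy": 0,"dz": 0,"twist": 0}]}}

```text
t: 23.6
tool_pos: [0.6344, -0.1738, 0.3263]
ee_rot: [[-0.227, 0.974, -0.0], [0.974, 0.227, 0.0], [0.0, -0.0, -1.0]]
force: [0.4, 0.3, -1.4]
gripper_width: 0.182
grip_force: 45.0
```

Request:
{"name": "drive_tool", "arguments": {"moves": [{"dx": -0.001,"dy": 0.0042,"dz": -0.0025,"twist": 0},{"dx": -0.001,"dy": 0.0042,"dz": -0.0025,"twist": 0},{"dx": 0,"dy": 0,"dz": 0,"twist": 0},{"dx": 0,"dy": 0,"dz": 0,"twist": 0},{"dx": 0,"dy": 0,"dz": 0,"twist": 0}]}}

```text
t: 24.1
tool_pos: [0.6324, -0.1655, 0.3214]
ee_rot: [[-0.227, 0.974, -0.0], [0.974, 0.227, 0.0], [0.0, -0.0, -1.0]]
force: [-0.6, -0.1, -0.5]
gripper_width: 0.181
grip_force: 45.0
```

```bash
python3 m2.py pair8.png
```

```text
61 -0.020443428363306544 [(-0.15, np.float64(9.96), 0.385), (-0.05, np.float64(1.41), 0.367), (0, np.float64(-2.57), 0.359), (0.12, np.float64(-11.45), 0.341)]
38 -0.026455282124226653 [(-0.15, np.float64(2.47), [0.182, 0.317]), (-0.05, np.float64(-0.39), [0.172, 0.298]), (0, np.float64(-1.7), [0.167, 0.29]), (0.12, np.float64(-4.55), [0.156, 0.271])]
[ 0.63243693 -0.16563303  0.32139918] [-0.1  1.5 -0.7] {'tilt': np.float64(-28.75), 'z_at_grip': np.float64(-0.0015), 'n': 157, 'amax': np.float64(0.1849), 'yaw': np.float64(0.11), 'w0': np.float64(-0.0019), 'G': array([ 0.6324, -0.1656,  0.1544]), 'xdir': array([-0.227,  0.974, -0.   ])}
```

Request:
{"name": "drive_tool", "arguments": {"moves": [{"dx": -0.001,"dy": 0.0042,"dz": -0.0025,"twist": 0},{"dx": -0.001,"dy": 0.0042,"dz": -0.0025,"twist": 0},{"dx": -0.001,"dy": 0.0042,"dz": -0.0025,"twist": 0},{"dx": -0.001,"dy": 0.0042,"dz": -0.0025,"twist": 0},{"dx": 0,"dy": 0,"dz": 0,"twist": 0}]}}

```text
t: 24.7
tool_pos: [0.6282, -0.1478, 0.3109]
ee_rot: [[-0.227, 0.974, -0.001], [0.974, 0.227, 0.001], [0.001, -0.001, -1.0]]
force: [0.6, 0.1, -0.9]
gripper_width: 0.181
grip_force: 45.0
```

```bash
python3 m2.py pair9.png
```

```text
5 -0.020722159127880467 [(-0.15, np.float64(91.34), 0.385), (-0.05, np.float64(20.83), 0.367), (0, np.float64(-12.05), 0.359), (0.12, np.float64(-85.25), 0.341)]
48 -0.023696979224116198 [(-0.15, np.float64(-0.86), [0.182, 0.317]), (-0.05, np.float64(0.3), [0.172, 0.298]), (0, np.float64(0.82), [0.167, 0.29]), (0.12, np.float64(1.98), [0.156, 0.271])]
[ 0.62837901 -0.14837152  0.31120039] [ 0.4  0.1 -0.6] {'tilt': np.float64(-27.72), 'z_at_grip': np.float64(-0.0025), 'n': 149, 'amax': np.float64(0.1797), 'yaw': np.float64(0.78), 'w0': np.float64(-0.0031), 'G': array([ 0.6283, -0.1483,  0.1442]), 'xdir': array([-0.227,  0.974,  0.   ])}
```

View pics/pair9.png

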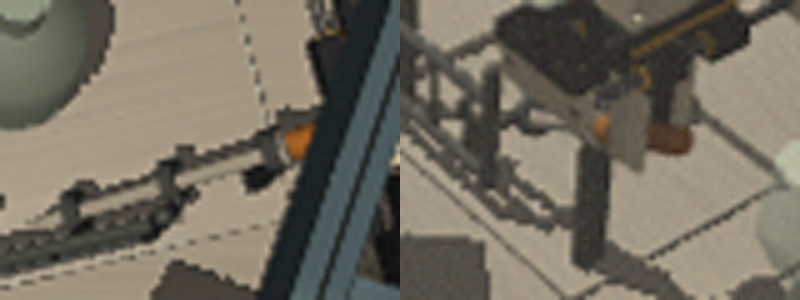

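Request:
{"name": "drive_tool", "arguments": {"moves": [{"dx": -0.0004,"dy": 0.0017,"dz": -0.001,"twist": 0},{"dx": -0.0004,"dy": 0.0017,"dz": -0.001,"twist": 0},{"dx": -0.0002,"dy": 0.0008,"dz": -0.0005,"twist": 0},{"dx": 0,"dy": 0,"dz": 0,"twist": 0},{"dx": 0,"dy": 0,"dz": 0,"twist": 0}]}}

```text
t: 25.3
tool_pos: [0.6274, -0.1445, 0.3088]
ee_rot: [[-0.227, 0.974, 0.0], [0.974, 0.227, 0.0], [0.0, 0.0, -1.0]]
force: [0.5, 1.4, -0.9]
gripper_width: 0.184
grip_force: 45.0
```

Request:
{"name": "drive_tool", "arguments": {"moves": [{"dx": -0.0002,"dy": 0.0008,"dz": -0.0005,"twist": 0},{"dx": -0.0002,"dy": 0.0008,"dz": -0.0005,"twist": 0},{"dx": 0,"dy": 0,"dz": 0,"twist": 0},{"dx": 0,"dy": 0,"dz": 0,"twist": 0},{"dx": 0,"dy": 0,"dz": 0,"twist": 0}]}}

```text
t: 25.8
tool_pos: [0.6272, -0.1435, 0.3084]
ee_rot: [[-0.227, 0.974, 0.001], [0.974, 0.227, -0.001], [-0.002, 0.001, -1.0]]
force: [1.0, -3.9, 3.7]
gripper_width: 0.181
grip_force: 45.0
```

Request:
{"name": "drive_tool", "arguments": {"moves": [{"dx": -0.0002,"dy": 0.0008,"dz": -0.0005,"twist": 0},{"dx": -0.0002,"dy": 0.0008,"dz": -0.0005,"twist": 0},{"dx": 0,"dy": 0,"dz": 0,"twist": 0},{"dx": 0,"dy": 0,"dz": 0,"twist": 0},{"dx": 0,"dy": 0,"dz": 0,"twist": 0}]}}

```text
t: 26.3
tool_pos: [0.627, -0.143, 0.3083]
ee_rot: [[-0.226, 0.974, 0.003], [0.974, 0.226, -0.004], [-0.004, 0.002, -1.0]]
force: [-0.2, -8.4, 6.7]
gripper_width: 0.183
grip_force: 45.0
```

```bash
python3 m2.py pair10.png | tail -1
```

```text
Traceback (most recent call last):
  File "m2.py", line 2, in <module>
    a=snap("top"); n,km,o=shaftfit(a,k0=-.15,k1=-.02); print(n,km,[(x[0],x[1],x[2][0]) for x in o])
                          ~~~~~~~~^^^^^^^^^^^^^^^^^^^
  File "h.py", line 40, in shaftfit
    L=cv2.fitLine(np.c_[u,v].astype(np.float32),cv2.DIST_HUBER,0,.01,.01).ravel()
      ~~~~~~~~~~~^^^^^^^^^^^^^^^^^^^^^^^^^^^^^^^^^^^^^^^^^^^^^^^^^^^^^^^^
cv2.error: OpenCV(4.12.0) /io/opencv/modules/imgproc/src/linefit.cpp:50: error: (-215:Assertion failed) count > 0 in function 'fitLine2D_wods'
```

Request:
{"name": "drive_tool", "arguments": {"moves": [{"dx": 0,"dy": 0,"dz": 0,"twist": 0},{"dx": 0,"dy": 0,"dz": 0,"twist": 0},{"dx": 0,"dy": 0,"dz": 0,"twist": 0},{"dx": 0,"dy": 0,"dz": 0,"twist": 0},{"dx": 0,"dy": 0,"dz": 0,"twist": 0}], "gripper": 0, "squeeze": 10}}

```text
t: 26.85
tool_pos: [0.6265, -0.141, 0.3065]
ee_rot: [[-0.227, 0.974, -0.001], [0.974, 0.227, 0.001], [0.001, -0.001, -1.0]]
force: [0.1, -0.1, -0.7]
gripper_width: 0.494
grip_force: 0.0
```

Request:
{"name": "drive_tool", "arguments": {"moves": [{"dx": 0,"dy": 0,"dz": 0.01,"twist": 0},{"dx": 0,"dy": 0,"dz": 0.03,"twist": 0},{"dx": 0,"dy": 0,"dz": 0.04,"twist": 0},{"dx": 0,"dy": 0,"dz": 0.04,"twist": 0},{"dx": 0,"dy": -0.03,"dz": 0.03,"twist": 0}]}}

```text
t: 27.35
tool_pos: [0.6267, -0.1685, 0.4612]
ee_rot: [[-0.231, 0.973, 0.004], [0.973, 0.231, 0.0], [-0.001, 0.004, -1.0]]
force: [1.6, -0.5, -0.1]
gripper_width: 0.498
grip_force: 0.0
```

Request:
{"name": "drive_tool", "arguments": {"moves": [{"dx": -0.02,"dy": -0.04,"dz": 0,"twist": 0},{"dx": -0.03,"dy": -0.04,"dz": 0,"twist": 0},{"dx": -0.03,"dy": -0.04,"dz": 0,"twist": 0},{"dx": -0.03,"dy": -0.04,"dz": 0,"twist": 0},{"dx": -0.02,"dy": -0.03,"dz": 0,"twist": 0}]}}

```text
t: 27.85
tool_pos: [0.4945, -0.3633, 0.4579]
ee_rot: [[-0.225, 0.974, 0.0], [0.974, 0.225, -0.001], [-0.001, -0.0, -1.0]]
force: [0.6, 0.1, -0.3]
gripper_width: 0.494
grip_force: 0.0
```

Run:
```python
from h import *
a=snap("top"); b=snap("side"); print(r.state()["t"],r.state()["tool_pos"])
H=cv2.cvtColor(a[0]["pixels"],cv2.COLOR_RGB2HSV); W=world(a); V=W-E0; k=V@D; p=np.linalg.norm(V-k[...,None]*D,axis=-1)
m=(p<.015)&(H[...,0]<20)&(H[...,1]>130)&(k<0); print("handle k",np.percentile(k[m],[1,50,99]),m.sum())
im=np.hstack([cv2.resize(a[0]["pixels"][120:220,310:430],(400,333),interpolation=cv2.INTER_CUBIC),cv2.resize(b[0]["pixels"][170:270,305:425],(400,333),interpolation=cv2.INTER_CUBIC)])
cv2.imwrite("pics/fin.png",im[:,:,::-1])
```

```text
27.95 [ 0.49388503 -0.36511946  0.45759417]
handle k [-0.0777796  -0.04247829 -0.00401081] 170
```

View pics/fin.png

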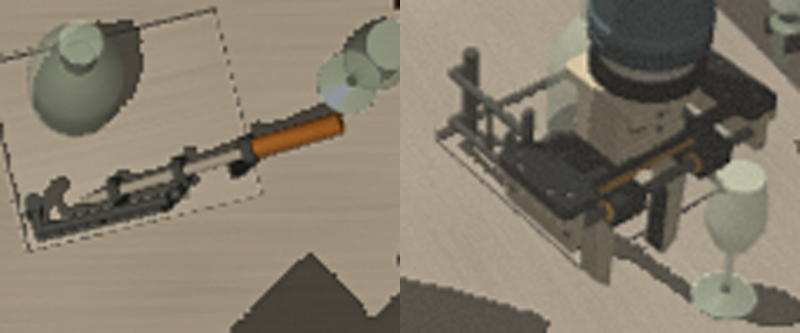

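```bash
python3 -c "
from bench import r
print(r.close_job())"
```

```text
the job is handed in; nothing more can be done
None
```

The job is handed in at about 28 s: the mould stands on the small oak coaster, the gate is shut, and the rod is through all three eyes, shoulder against the first and released. I viewed 11 pictures, one over the limit of 10.

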